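Square up a row of cast specimen blocks on the microscope tray

ROBOT

A 6-joint arm with a two-finger parallel gripper is mounted at the origin on the work surface. World frame = base frame: x ahead of the robot, y to its left, z up, the work surface at z = 0. Lengths are in m, angles in rad, forces in N, time in s.
With the tool pointing down it reaches from about 0.25 to 0.85 m from the base axis. Payload 12.5 kg.
Tool frame: the origin (TCP) lies at the very end of the fingers, on their centre line; the grasp point (between the pads) lies 19 mm behind it; z points along the fingers, y is the direction in which the jaws open and shut (so a half turn about z gives the same grasp; the last joint's range is limited). The gripper opens to 93 mm and grips with 3 to 60 N. Pads are 15 mm wide; open, the fingers measure 128 mm over their backs; the gripper's body (75 mm by 188 mm) begins 65 mm behind the grasp point.
Start: joints at [1.209, 0.351, 1.652, -0, 1.139, -0.085], TCP at [0.15, 0.529, 0.193] pointing down, gripper open.
Joint ranges: [-2.75, 2.75], [-0.79, 2.1], [0.01, 2.65], [-1.57, 4.71], [0.07, 3.14], [-2.87, 2.87]. Speed limits (rad/s): [2.22, 2.22, 2.79, 3.14, 3.14, 3.14].

INTERFACE

Orientations are given as a 3x3 rotation matrix whose columns are the frame's x, y, z axes.
In Python, from rig import manip, cams, models gives the robot as it stands. The module is installed in compiled form; this text tells all that it offers.
- The arm moves only by the tool servo_tool, never from a script. Its argument "moves" is a list of rows, each an object with "travel": the shift along the tool's x, y, z in m, a list of three; "twist": the turn about the tool's z in rad. A call has 1 to 10 rows; each row shifts and turns the commanded pose from where the row before left it, along the tool's axes as they then stand; what a row does not reach is not made up. A row lasts 1/12 s, in which the tool goes at most 41.7 mm and 7.16 degrees, less where a joint would pass 70% of its speed; a pose out of reach is approached as far as the arm can. A call with a gripper value outside its range is refused whole. "grip" is the closure, from 0 (fully open) to 1 (shut), set as the call begins (left out, the last holds). The fingers move at their own pace and stop on an object; "grip_force" is the grip in N (left out, the last holds). Time passes only in rows, so rows that do not move let the fingers close. It gives the time, the measured TCP pose, the force and the opening at its end, in the units of the state.
- manip.read_state(): the state, without advancing time (a new reading comes with each control period).
- cams.camera(name): name is "scene" or "side" or "wrist"; returns the picture (480x640x3 uint8, red, green, blue); there is no depth.
- cams.camera_model(name): a dict with "mtx" (3x3 intrinsics, pixels), "k1" (the pictures are not rectified: a ray, as slopes to the right and down, at radius r is drawn at 1 + k1 r^2 times it, then the intrinsics apply), "pose" (4x4, takes a point from camera to world coordinates). Camera axes: x right, y up, looking along -z (the intrinsics and any distortion apply to the point x, -y, -z); pixel columns grow to the right and rows downward; lengths in m; the calibration is good to about 2 mm. A picture is of the moment at which its call begins: read the wrist's pose just before it. camera_model takes no time and is no camera call; for the wrist camera it gives the pose at the moment of the call.
- manip.close_job(): hands the job in, once; it reports no verdict.
Trained networks look in the newest picture that a camera, given by its name, has taken for a name from the list of things; names that differ only in an ending like _2 or _b are one class to them, and where a whole thing is asked for, a point or a joint stands for the part that bears it (a point fixed in the world has none). Each returns a list of dicts, best first, with "score" (0 to 1); they miss things now and then, are a little off and sometimes report something else, mostly with a low value. They report only what shows in the picture. A call takes as long as a camera call.
- models.boxes_of(camera, label): "centre" ([column, row] in pixels, amid what is visible of it).
- models.trace(camera, label): "pixels" (480x640 bool, what is visible of it) and "centre" ([column, row] in pixels, amid what is visible of it).
- models.pinpoint(camera, label): "centre" ([column, row] in pixels: a listed point, or the origin of a listed thing).
The state is a dict: "time": time; "joint_positions": joint angles; "joint_velocities": joint speeds; "joint_efforts": joint torques, N m; "eef_pos": TCP position; "eef_rot": TCP orientation; "force": force on the tool from outside, world axes, zero at the start; "moment": the same for the moment, N m; "width": opening from 0.0 (shut) to 1.0 (fully open).
Only numpy, scipy, OpenCV 4.12 (cv2) and the standard library are available. Lean on these libraries where they do the work, as an engineer would, in place of code of your own. Each camera call takes 0.05 s, during which the arm holds its last target. There are 200 camera calls.

TASK

Lift the red-banded specimen block out of its casting mould and set it down, without dropping it, on the imaging tray with the other three. Then square all four up into one straight row, in any order: narrow ends flat against the tray's long blue fence, sides touching with no gaps, the first one up against the short blue end stop. Slide the green, yellow and blue blocks over the tray without lifting or tipping them, and leave the dish, the bottle and the tub where they are.

Things in the scene. Friction and masses are not known exactly. Their poses are not given: they have to be found in the camera images.
- tray: Fixed aluminium imaging tray, plate 150 (x) x 280 (y) x 6 mm thick, flat on the table. A blue fence 8 mm thick, standing 18 mm above the plate, runs along its far (+x) edge, a blue end stop of the same section along its +y edge; -x and -y sides are open. Origin: underside centre; z up. Yaw within 0.2 rad; left or right of the mould.
- tray_corner (a point): Inner corner of the tray on the plate's top surface, where the faces of fence and end stop meet. Axes as the tray's: +x into the fence, +y into the end stop; the usable plate runs 142 mm in -x and 272 mm in -y from here. In the finished row the block centres (undersides) lie at x = -20 mm and y = -16, -48, -80, -112 mm.
- block_green: Cast resin specimen block, amber with a green top band and white label. Rigid box 40 (own x) x 32 (own y) x 30 mm tall, about 50 g. Origin: centre of its underside; z up. Starts loose on the tray, 8 to 45 mm short of the long fence, turned up to 0.3 rad from square. The three loose blocks start in random order about 35, 95 and 155 mm from the end stop.
- block_yellow: Cast resin specimen block, amber with a yellow top band and white label. Rigid box 40 (own x) x 32 (own y) x 30 mm tall, about 50 g. Origin: centre of its underside; z up. Starts loose on the tray, 8 to 45 mm short of the long fence, turned up to 0.3 rad from square.
- block_blue: Cast resin specimen block, amber with a blue top band and white label. Rigid box 40 (own x) x 32 (own y) x 30 mm tall, about 50 g. Origin: centre of its underside; z up. Starts loose on the tray, 8 to 45 mm short of the long fence, turned up to 0.3 rad from square.
- block_red: Cast resin specimen block, amber with a red top band and white label. Rigid box 40 (own x) x 32 (own y) x 30 mm tall, about 50 g. Origin: centre of its underside; z up. Starts upright in the mould's cavity, its axes along the mould's, standing 18 mm proud of the mould's top; the clearance around it is 1.5 mm.
- mould: Fixed dark steel casting mould, a block 90 (x) x 80 (y) x 18 mm high, with an open rectangular cavity 43 (x) x 35 (y) mm, 12 mm deep, in the middle of its top. Origin: underside centre; z up. Yaw up to 0.4 rad either way.
- dish: Bystander: closed flat culture dish with pink contents, 90 mm across, 18 mm high, loose on the table beyond the tray's long fence. Origin: underside centre.
- bottle: Bystander: amber jar with white cap, 44 mm across, 80 mm high, loose on the table beyond the mould. Origin: underside centre.
- tub: Bystander: white tub with a grey lid, 48 mm across, 45 mm high, loose on the table beyond the mould, beside the bottle. Origin: underside centre.

How it is judged:
By the outcome, as a careful person would: the job done as asked, in the order asked, and still so for the second after the job is handed in, with the robot touching nothing.
It also fails if it takes over 62 s, if anything falls off the work surface, if the arm or the gripper's body presses on something with over 40 N, if the wrist force passes 120 N, or if a joint passes its speed limit or range.

## Working session

There is one attempt and no reset: what is moved stays moved. The work goes in short steps, Python scripts to look and compute and a tool call to move; the robot and the scene stay as the last step left them, time stands still between calls to the robot, and variables do not carry over. Pictures are saved under pics/ and viewed, about 8 in all and at most 12, crops included, and the job is handed in when it is done.

Besides the shell and the picture viewer there is one more tool, called by a JSON object that holds its "fn" and its "kwargs". servo_tool: Moves the arm, as the interface text tells. Its arguments: {"type":"object","properties":{"moves":{"type":"array"},"grip":{"type":"number"},"grip_force":{"type":"number"}},"required":["moves"]}

```bash
mkdir -p pics
cat > h.py <<'E'
import numpy as np, cv2
from rig import manip, cams, models
def pix2w(cam, uv, z, m=None):
    m=m or cams.camera_model(cam); K=np.array(m["mtx"]);T=np.array(m["pose"]);k=m["k1"]
    uv=np.atleast_2d(np.array(uv,float)); s=np.c_[(uv[:,0]-K[0,2])/K[0,0],(uv[:,1]-K[1,2])/K[1,1]]
    u=s.copy()
    for _ in range(20): u=s/(1+k*(u**2).sum(1,keepdims=True))
    d=np.c_[u[:,0],-u[:,1],-np.ones(len(u))]@T[:3,:3].T
    t=(z-T[2,3])/d[:,2]
    return T[:3,3]+d*t[:,None]
def w2pix(cam,P,m=None):
    m=m or cams.camera_model(cam); K=np.array(m["mtx"]);T=np.array(m["pose"]);k=m["k1"]
    p=(np.atleast_2d(P)-T[:3,3])@T[:3,:3]; s=np.c_[p[:,0]/-p[:,2],-p[:,1]/-p[:,2]]
    s=s*(1+k*(s**2).sum(1,keepdims=True))
    return np.c_[s[:,0]*K[0,0]+K[0,2],s[:,1]*K[1,1]+K[1,2]]
def snap(cam,fn):
    im=cams.camera(cam); cv2.imwrite("pics/"+fn,im[:,:,::-1]); return im
E
python3 - <<'E'
from h import *
s=manip.read_state(); print({k:np.round(v,3).tolist() for k,v in s.items()})
for c in ["scene","side","wrist"]:
    snap(c,c+"0.png"); m=cams.camera_model(c); print(c,np.round(m["pose"],3).tolist(),np.round(m["mtx"],1).tolist(),m["k1"])
a=cv2.imread("pics/scene0.png");b=cv2.imread("pics/wrist0.png");c=cv2.imread("pics/side0.png")
for n in ["tray_corner","tray","mould","block_red","block_green","block_yellow","block_blue","dish","bottle","tub"]:
    for c in ["scene","side"]:
        r=models.pinpoint(c,n)
        if r: print(n,c,np.round(r[0]["centre"],1),round(r[0]["score"],2), np.round(pix2w(c,r[0]["centre"],0.006 if ("tray_" in n or "block" in n) else 0)[0],3))
E
```

```text
{'time': 0.0, 'joint_positions': [1.209, 0.351, 1.652, 0.0, 1.139, -0.085], 'joint_velocities': [0.001, -0.002, -0.003, -0.001, 0.0, -0.001], 'joint_efforts': [0.001, -49.733, -28.525, 0.07, 0.026, -0.0], 'eef_pos': [0.15, 0.529, 0.193], 'eef_rot': [[-0.962, 0.273, -0.0], [0.273, 0.962, -0.001], [0.0, -0.001, -1.0]], 'force': [-0.536, -0.039, 0.273], 'moment': [-0.012, -0.004, -0.026], 'width': 1.002}
scene [[-0.591, -0.685, 0.426, 0.946], [0.807, -0.492, 0.327, 0.303], [-0.015, 0.537, 0.843, 0.769], [0.0, 0.0, 0.0, 1.0]] [[488.9, 0.0, 315.1], [0.0, 488.9, 240.1], [0.0, 0.0, 1.0]] -0.09587921583128242
side [[-0.978, 0.157, -0.136, 0.478], [-0.207, -0.679, 0.705, 0.609], [0.019, 0.717, 0.696, 0.643], [0.0, 0.0, 0.0, 1.0]] [[588.5, 0.0, 320.4], [0.0, 588.5, 236.0], [0.0, 0.0, 1.0]] -0.1258780622658139
wrist [[0.273, -0.927, -0.257, 0.079], [0.962, 0.263, 0.073, 0.549], [-0.0, -0.267, 0.964, 0.384], [0.0, 0.0, 0.0, 1.0]] [[382.4, 0.0, 323.1], [0.0, 382.4, 236.4], [0.0, 0.0, 1.0]] -0.03989694317049297
tray_corner scene [267.3 235.2] 0.97 [ 0.604 -0.072  0.006]
tray_corner side [327.7 227
[... 304 characters left out ...]
 [338.8 346.8] 0.78 [0.536 0.162 0.006]
block_green scene [258.7 191.7] 0.7 [ 0.534 -0.152  0.006]
block_green side [378.1 196.3] 0.87 [ 0.528 -0.151  0.006]
block_yellow scene [274.9 208.4] 0.71 [ 0.547 -0.1    0.006]
block_yellow side [363.4 216.1] 0.64 [ 0.544 -0.097  0.006]
block_blue scene [206.  238.1] 0.71 [ 0.676 -0.162  0.006]
block_blue side [375.1 174.3] 0.61 [ 0.541 -0.209  0.006]
dish scene [203.8 236.4] 0.88 [ 0.674 -0.172  0.   ]
dish side [290.5 181.9] 0.83 [ 0.682 -0.162 -0.   ]
bottle scene [329.9 314.9] 0.58 [0.665 0.114 0.   ]
bottle side [255.9 308.2] 0.65 [0.661 0.12  0.   ]
tub scene [375.  338.9] 0.75 [0.656 0.2   0.   ]
tub side [244.2 354.6] 0.56 [0.654 0.198 0.   ]
```

View pics/scene0.png

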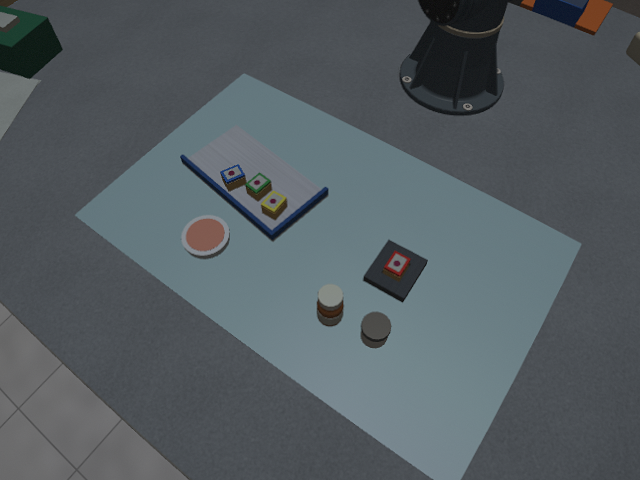

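View pics/wrist0.png

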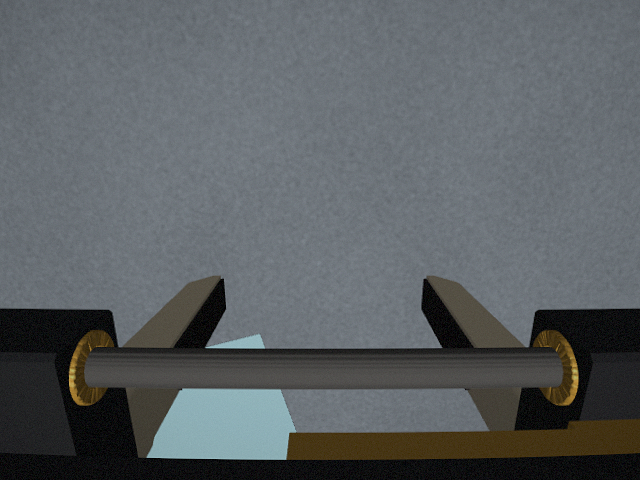

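The scene picture shows the tray on the right of the robot, with its corner near (270,233) and the dish beyond the fence at (205,235). From the end stop the blocks run yellow (274,204), green (259,185), blue (233,177). The red block stands in the mould at (397,264), with the bottle at (330,300) and the tub at (376,328). The network put blue's pinpoint in the scene view on the dish, so that one is wrong. The wrist view shows only floor so far, so I'm moving over the mould.

{"fn": "servo_tool", "kwargs": {"moves": [{"travel": [-0.031, -0.0186, 0], "twist": 0}, {"travel": [-0.031, -0.0186, 0], "twist": 0}, {"travel": [-0.031, -0.0186, 0], "twist": 0}, {"travel": [-0.031, -0.0186, 0], "twist": 0}, {"travel": [-0.031, -0.0186, 0], "twist": 0}, {"travel": [-0.031, -0.0186, 0], "twist": 0}, {"travel": [-0.031, -0.0186, 0], "twist": 0}]}}

```text
time: 1.73
eef_pos: [0.3244, 0.3431, 0.1932]
eef_rot: [[-0.962, 0.273, 0.0], [0.273, 0.962, 0.0], [-0.0, 0.0, -1.0]]
force: [0.2, -0.2, 0.1]
width: 0.998
```

{"fn": "servo_tool", "kwargs": {"moves": [{"travel": [-0.031, -0.0186, 0], "twist": 0}, {"travel": [-0.031, -0.0186, 0], "twist": 0}, {"travel": [-0.031, -0.0186, 0], "twist": 0}, {"travel": [-0.031, -0.0186, 0], "twist": 0}, {"travel": [-0.031, -0.0186, 0], "twist": 0}, {"travel": [-0.031, -0.0186, 0], "twist": 0}, {"travel": [-0.031, -0.0186, 0], "twist": 0}, {"travel": [0, 0, 0], "twist": 0}, {"travel": [0, 0, 0], "twist": 0}]}}

```text
time: 2.48
eef_pos: [0.4972, 0.1589, 0.1928]
eef_rot: [[-0.961, 0.276, -0.0], [0.276, 0.961, -0.0], [0.0, -0.0, -1.0]]
force: [-0.2, 1.1, -0.7]
width: 0.998
```

Run:
```python
from h import *
s=manip.read_state(); print(s["time"],np.round(s["eef_pos"],4),np.round(s["eef_rot"],3).tolist())
m=cams.camera_model("wrist"); im=snap("wrist","w1.png")
for n in ["mould","block_red"]:
    r=models.trace("wrist",n)
    if r:
        p=r[0]["pixels"].astype(np.uint8); c,_=cv2.findContours(p,0,1); c=max(c,key=cv2.contourArea)
        z=0.018 if n=="mould" else 0.036
        w=pix2w("wrist",c[:,0,:],z,m)[:,:2]; rr=cv2.minAreaRect((w*1000).astype(np.float32)); print(n,r[0]["score"],rr)
    r=models.pinpoint("wrist",n)
    if r: print(n,r[0]["centre"],pix2w("wrist",r[0]["centre"],0 if n=="mould" else .006,m))
```

```text
2.4833 [0.4972 0.1589 0.1928] [[-0.961, 0.276, -0.0], [0.276, 0.961, -0.0], [0.0, -0.0, -1.0]]
mould 0.87 ((528.6986083984375, 161.667236328125), (94.38973236083984, 81.93263244628906), 2.549241304397583)
block_red 0.76 ((526.78173828125, 162.06007385253906), (45.06282424926758, 32.65143966674805), 2.4950644969940186)
block_red [334.0, 237.0] [[0.53003593 0.16089575 0.006     ]]
```

View pics/w1.png

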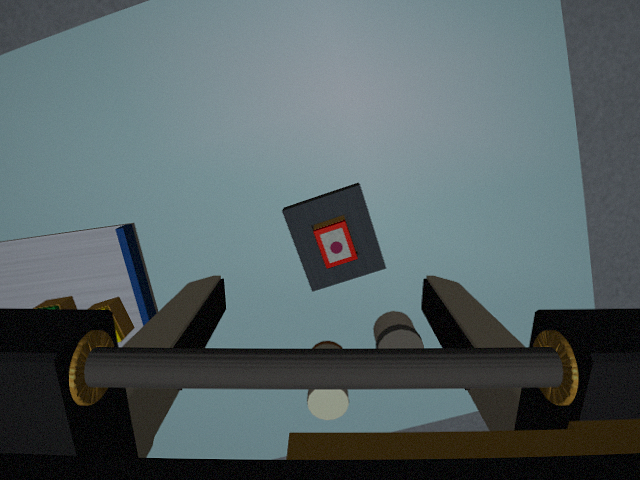

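The wrist view shows the mould at (334,237) with the red block at (336,243), yaw about +0.044 rad, centre (0.529, 0.162). Next I align with it, descend and grip.

{"fn": "servo_tool", "kwargs": {"moves": [{"travel": [0, 0, 0], "twist": -0.108}, {"travel": [0, 0, 0], "twist": -0.108}, {"travel": [0, 0, 0], "twist": -0.108}, {"travel": [-0.016, 0.001, 0.03], "twist": 0}, {"travel": [-0.016, 0.0007, 0.035], "twist": 0}, {"travel": [0, 0, 0.035], "twist": 0}, {"travel": [0, 0, 0.03], "twist": 0}, {"travel": [0, 0, 0], "twist": 0}]}}

```text
time: 3.4
eef_pos: [0.5249, 0.1632, 0.058]
eef_rot: [[-0.999, -0.048, -0.008], [-0.048, 0.999, -0.002], [0.008, -0.001, -1.0]]
force: [-0.8, 0.8, -1.3]
width: 1.004
```

{"fn": "servo_tool", "kwargs": {"moves": [{"travel": [0, 0, 0.02], "twist": 0}, {"travel": [0, 0, 0.014], "twist": 0}, {"travel": [0, 0, 0.007], "twist": 0}, {"travel": [0, 0, 0], "twist": 0}, {"travel": [0, 0, 0], "twist": 0}]}}

```text
time: 3.82
eef_pos: [0.5289, 0.1636, 0.0233]
eef_rot: [[-0.999, -0.048, 0.001], [-0.048, 0.999, 0.0], [-0.001, 0.0, -1.0]]
force: [0.6, 0.4, 0.7]
width: 1.001
```

{"fn": "servo_tool", "kwargs": {"moves": [{"travel": [0, 0, 0], "twist": 0}, {"travel": [0, 0, 0], "twist": 0}, {"travel": [0, 0, 0], "twist": 0}, {"travel": [0, 0, 0], "twist": 0}, {"travel": [0, 0, 0], "twist": 0}, {"travel": [0, 0, 0], "twist": 0}, {"travel": [0, 0, 0], "twist": 0}, {"travel": [0, 0, 0], "twist": 0}], "grip": 0.8, "grip_force": 25}}

```text
time: 4.48
eef_pos: [0.5285, 0.1632, 0.022]
eef_rot: [[-0.999, -0.047, -0.0], [-0.047, 0.999, -0.0], [0.0, -0.0, -1.0]]
force: [0.3, -0.2, -0.0]
width: 0.475
```

{"fn": "servo_tool", "kwargs": {"moves": [{"travel": [0, 0, 0], "twist": 0}, {"travel": [0, 0, 0], "twist": 0}, {"travel": [0, 0, 0], "twist": 0}, {"travel": [0, 0, 0], "twist": 0}]}}

```text
time: 4.82
eef_pos: [0.5285, 0.1632, 0.022]
eef_rot: [[-0.999, -0.047, -0.0], [-0.047, 0.999, 0.0], [0.0, 0.0, -1.0]]
force: [-0.0, 0.6, 1.1]
width: 0.215
```

Run:
```python
from h import *
a=cams.camera("wrist");b=cams.camera("side")
P=w2pix("side",[0.529,0.163,0.03])[0].astype(int)
print(P, w2pix("wrist",[0.529,0.163,0.036]))
x0=max(0,P[0]-90);y0=max(0,P[1]-110)
crop=cv2.resize(b[y0:y0+160,x0:x0+160],(480,480))
out=np.hstack([cv2.resize(a,(320,240))]*1)
can=np.zeros((480,800,3),np.uint8);can[:240,:320]=out;can[:,320:]=crop
cv2.imwrite("pics/g1.png",can[:,:,::-1]); print(manip.read_state()["width"])
```

```text
[344 337] [[322.90710431 286.09326847]]
0.2039002495532866
```

View pics/g1.png

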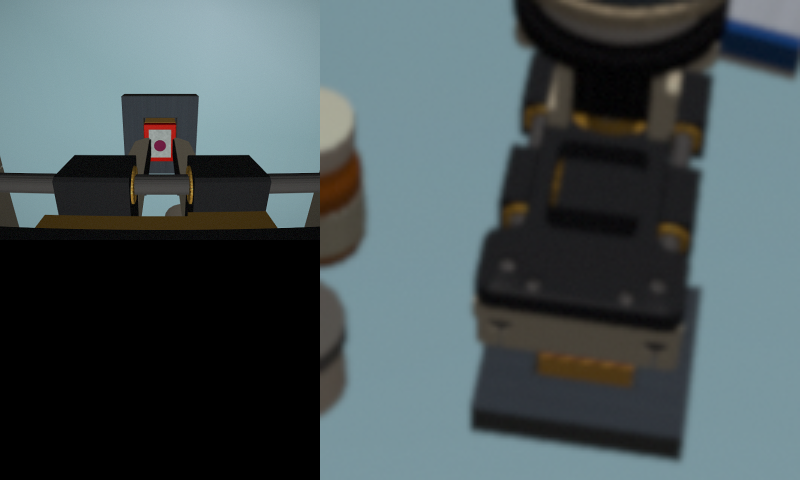

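The block sits between the fingers, but the width equals the commanded 0.2, so the pads may not be gripping yet. I'll command full closure and see whether they stop on it.

{"fn": "servo_tool", "kwargs": {"moves": [{"travel": [0, 0, 0], "twist": 0}, {"travel": [0, 0, 0], "twist": 0}, {"travel": [0, 0, 0], "twist": 0}, {"travel": [0, 0, 0], "twist": 0}], "grip": 1, "grip_force": 25}}

```text
time: 5.25
eef_pos: [0.5285, 0.1632, 0.022]
eef_rot: [[-0.999, -0.047, 0.0], [-0.047, 0.999, 0.0], [-0.0, 0.0, -1.0]]
force: [-0.1, 0.4, 0.0]
width: 0.008
```

Run:
```python
from h import *
s=manip.read_state(); p=np.array(s["eef_pos"]);print(p,s["joint_positions"])
for dz in [0,.019,.04,.084]: print(dz,w2pix("wrist",p+[0,0,dz]))
for c in [[.549,.147,.036],[.549,.179,.036],[.509,.147,.036],[.509,.179,.036]]: print(w2pix("wrist",c))
a=cams.camera("wrist");b=cams.camera("scene")
P=w2pix("scene",p)[0].astype(int);print(P)
x0,y0=P[0]-60,P[1]-75
can=np.hstack([cv2.resize(a[160:400,200:440],(400,400)),cv2.resize(b[y0:y0+110,x0:x0+110],(400,400))])
cv2.imwrite("pics/g2.png",can[:,:,::-1])
```

```text
[0.52849205 0.1631855  0.02204337] [ 2.15318733e-01  5.89063737e-01  1.76827148e+00  1.34262530e-06
  7.84215009e-01 -1.40268315e+00]
0 [[323.30893683 274.97999823]]
0.019 [[323.33103416 289.18737299]]
0.04 [[323.36107335 308.51269292]]
0.084 [[323.45528962 369.21511744]]
[[289.97428743 320.72720713]]
[[352.08987119 323.38866397]]
[[291.915081   246.39057605]]
[[357.72095302 249.37909138]]
[397 266]
```

View pics/g2.png

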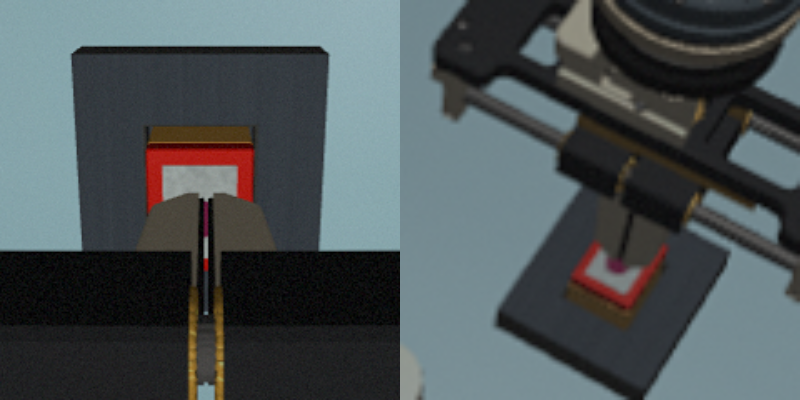

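Both views show the tips shut just above the block top (crop row about 195, dot at (615,265)). So the real tips sit at least 14 mm higher than the TCP reading suggests. I'll open, go 16 mm lower, which still clears the mould top, and regrip.

{"fn": "servo_tool", "kwargs": {"moves": [{"travel": [0, 0, 0], "twist": 0}, {"travel": [0, 0, 0], "twist": 0}, {"travel": [0, 0, 0], "twist": 0}, {"travel": [0, 0, 0], "twist": 0}, {"travel": [0, 0, 0], "twist": 0}, {"travel": [0, 0, 0], "twist": 0}, {"travel": [0, 0, 0], "twist": 0}, {"travel": [0, 0, 0], "twist": 0}], "grip": 0.4}}

```text
time: 6.02
eef_pos: [0.5285, 0.1632, 0.022]
eef_rot: [[-0.999, -0.047, 0.0], [-0.047, 0.999, 0.0], [-0.0, 0.0, -1.0]]
force: [-0.4, 0.5, -0.1]
width: 0.529
```

{"fn": "servo_tool", "kwargs": {"moves": [{"travel": [0, 0, 0.004], "twist": 0}, {"travel": [0, 0, 0.004], "twist": 0}, {"travel": [0, 0, 0.004], "twist": 0}, {"travel": [0, 0, 0.003], "twist": 0}, {"travel": [0, 0, 0], "twist": 0}]}}

```text
time: 6.43
eef_pos: [0.528, 0.163, 0.0061]
eef_rot: [[-0.999, -0.047, -0.001], [-0.047, 0.999, -0.0], [0.001, -0.0, -1.0]]
force: [0.6, 0.3, 0.3]
width: 0.597
```

{"fn": "servo_tool", "kwargs": {"moves": [{"travel": [0, 0, 0], "twist": 0}, {"travel": [0, 0, 0], "twist": 0}, {"travel": [0, 0, 0], "twist": 0}, {"travel": [0, 0, 0], "twist": 0}, {"travel": [0, 0, 0], "twist": 0}], "grip": 0.8, "grip_force": 25}}

```text
time: 6.85
eef_pos: [0.5286, 0.1629, 0.0072]
eef_rot: [[-0.999, -0.047, 0.0], [-0.047, 0.999, -0.0], [-0.0, -0.0, -1.0]]
force: [0.8, -3.4, 1.0]
width: 0.338
```

{"fn": "servo_tool", "kwargs": {"moves": [{"travel": [0, 0, 0], "twist": 0}, {"travel": [0, 0, 0], "twist": 0}, {"travel": [0, 0, -0.005], "twist": 0}, {"travel": [0, 0, -0.01], "twist": 0}, {"travel": [0, 0, -0.015], "twist": 0}, {"travel": [0, 0, -0.02], "twist": 0}, {"travel": [0, 0, -0.01], "twist": 0}, {"travel": [0, 0, 0], "twist": 0}, {"travel": [0, 0, 0], "twist": 0}]}}

```text
time: 7.6
eef_pos: [0.5287, 0.1633, 0.0674]
eef_rot: [[-0.999, -0.047, 0.001], [-0.047, 0.999, 0.0], [-0.001, 0.0, -1.0]]
force: [0.2, 0.0, -1.2]
width: 0.336
```

Run:
```python
from h import *
s=manip.read_state(); p=np.array(s["eef_pos"]);print(s["time"],p,s["width"],s["force"])
a=cams.camera("side");b=cams.camera("scene")
def pp(c,n):
    r=models.pinpoint(c,n); return (np.round(r[0]["centre"],1),round(r[0]["score"],2)) if r else None
for c in ["side","scene"]: print(c,pp(c,"block_red"),w2pix(c,p))
# tray geometry from scene+side: trace
for c in ["scene","side"]:
    r=models.trace(c,"tray")
    if r:
        m=r[0]["pixels"].astype(np.uint8); q,_=cv2.findContours(m,0,1); q=max(q,key=cv2.contourArea)
        print(c,m.sum(),np.round(cv2.minAreaRect((pix2w(c,q[:,0,:],0.006)[:,:2]*1000).astype(np.float32)),2) if 0 else cv2.minAreaRect((pix2w(c,q[:,0,:],0.006)[:,:2]*1000).astype(np.float32)))
P=w2pix("side",p)[0].astype(int);Q=w2pix("scene",p)[0].astype(int)
f=lambda im,P:cv2.resize(im[P[1]-70:P[1]+50,P[0]-60:P[0]+60],(400,400))
cv2.imwrite("pics/g3.png",np.hstack([f(a,P),f(b,Q)])[:,:,::-1])
```

```text
7.6 [0.52865202 0.16333854 0.06739889] 0.335778118682768 [ 0.19317965  0.02472324 -1.20455862]
side (array([346.1, 319. ]), 0.53) [[346.25363025 319.58509816]]
scene (array([398. , 252.4]), 0.84) [[401.42011092 253.43027092]]
scene 6686 ((510.59881591796875, -191.4987030029297), (300.569580078125, 162.03060913085938), 82.57640838623047)
side 2960 ((469.9590759277344, -168.1392822265625), (274.7158508300781, 62.90924835205078), 82.07685852050781)
```

View pics/g3.png

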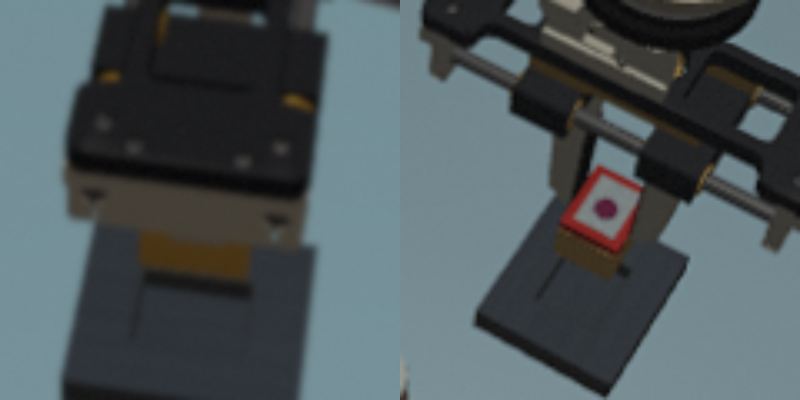

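The red block is lifted and level; it shows clear of the cavity in both crops, and its underside reads at about TCP height. I'm carrying it over the tray, high, to measure the tray and blocks on the way.

{"fn": "servo_tool", "kwargs": {"moves": [{"travel": [0, 0, -0.02], "twist": 0.091}, {"travel": [0, 0, -0.02], "twist": 0.091}, {"travel": [-0.01, -0.032, -0.012], "twist": 0}, {"travel": [-0.01, -0.032, -0.012], "twist": 0}, {"travel": [-0.01, -0.032, -0.012], "twist": 0}, {"travel": [-0.01, -0.032, -0.012], "twist": 0}, {"travel": [-0.01, -0.032, -0.012], "twist": 0}]}}

```text
time: 8.48
eef_pos: [0.5564, -0.0036, 0.1673]
eef_rot: [[-0.991, 0.134, -0.001], [0.134, 0.991, 0.0], [0.001, -0.0, -1.0]]
force: [0.7, -0.0, -0.4]
width: 0.332
```

{"fn": "servo_tool", "kwargs": {"moves": [{"travel": [-0.01, -0.032, 0], "twist": 0}, {"travel": [-0.01, -0.032, 0], "twist": 0}, {"travel": [-0.01, -0.032, 0], "twist": 0}, {"travel": [-0.01, -0.032, 0], "twist": 0}, {"travel": [-0.01, -0.032, 0], "twist": 0}, {"travel": [0, 0, 0], "twist": 0}, {"travel": [0, 0, 0], "twist": 0}, {"travel": [0, 0, 0], "twist": 0}]}}

```text
time: 9.15
eef_pos: [0.5842, -0.1668, 0.1665]
eef_rot: [[-0.991, 0.135, -0.001], [0.135, 0.991, 0.001], [0.001, 0.001, -1.0]]
force: [0.4, -0.2, -0.4]
width: 0.338
```

Run:
```python
from h import *
s=manip.read_state(); print(s["time"],np.round(s["eef_pos"],4),np.round(s["eef_rot"],3).tolist(),s["width"])
m=cams.camera_model("wrist"); im=snap("wrist","w2.png")
for n in ["tray_corner","block_yellow","block_green","block_blue"]:
    r=models.pinpoint("wrist",n)
    for q in r[:2]: print(n,np.round(q["centre"],1),round(q["score"],2),np.round(pix2w("wrist",q["centre"],.006,m),4))
    if n!="tray_corner":
        r=models.trace("wrist",n)
        if r:
            p=r[0]["pixels"].astype(np.uint8); c,_=cv2.findContours(p,0,1); c=max(c,key=cv2.contourArea)
            print(n,r[0]["score"],cv2.minAreaRect((pix2w("wrist",c[:,0,:],.036,m)[:,:2]*1000).astype(np.float32)))
```

```text
9.15 [ 0.5842 -0.1668  0.1665] [[-0.991, 0.135, -0.001], [0.135, 0.991, 0.001], [0.001, 0.001, -1.0]] 0.33784309515141925
tray_corner [432.6 213.4] 0.89 [[ 0.5986 -0.0647  0.006 ]]
block_yellow [391.3 169.9] 0.8 [[ 0.5529 -0.0998  0.006 ]]
block_yellow 0.72 ((548.6560668945312, -98.83100891113281), (41.719173431396484, 34.907249450683594), 1.9448002576828003)
block_green [330.6 153.7] 0.86 [[ 0.5311 -0.1529  0.006 ]]
block_green 0.74 ((532.7697143554688, -149.9415740966797), (31.351015090942383, 41.143218994140625), 83.43550872802734)
block_blue [274.8 175.7] 0.69 [[ 0.5439 -0.2061  0.006 ]]
```

View pics/w2.png

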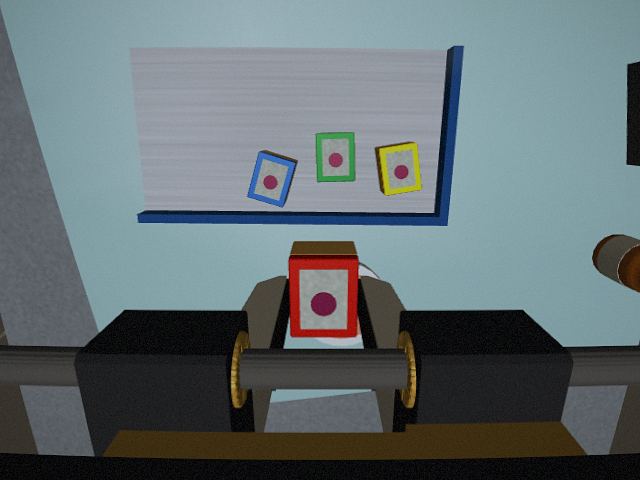

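The view shows the tray clearly: inner corner about (435,212), blue block (272,180), green (335,157), yellow (400,168), and red held at (323,300). I'll fit the fence and stop base lines and the block top bands.

Run:
```python
from h import *
im=cv2.imread("pics/w2.png")
hsv=cv2.cvtColor(im,cv2.COLOR_BGR2HSV); m=cams.camera_model("wrist")
print(np.round(m["pose"],3)[:3,3])
blue=((hsv[...,0]>100)&(hsv[...,0]<130)&(hsv[...,1]>110)).astype(np.uint8)
# fence base: going down columns from row 195, first blue
def fit(P):
    P=np.array(P,float)
    vx,vy,x0,y0=cv2.fitLine((P[:,:2]*1000).astype(np.float32),cv2.DIST_HUBER,0,.01,.01).ravel()
    return np.array([x0,y0])/1000,np.array([vx,vy])
F=[];S=[]
for u in list(range(155,245,3))+list(range(300,425,3)):
    v=next((v for v in range(200,230) if blue[v,u]),None)
    if v: F.append((u,v-.5))
for v in range(60,205,3):
    u=next((u for u in range(428,470) if blue[v,u]),None)
    if u: S.append((u-.5,v))
print(F[0],F[-1],S[0],S[-1])
f0,fd=fit(pix2w("wrist",F,.006,m)); s0,sd=fit(pix2w("wrist",S,.006,m))
t=np.linalg.solve(np.c_[fd,-sd],s0-f0); c=f0+fd*t[0]
yaw=np.arctan2(fd[1],fd[0]); print("fence yaw",(yaw-np.pi/2+np.pi/2)%np.pi-np.pi/2,"stop dir",np.arctan2(sd[1],sd[0])%np.pi,"corner",c)
yw=(np.arctan2(fd[1],fd[0])%np.pi)-np.pi/2
ex=np.array([np.cos(yw),np.sin(yw)]);ey=np.array([-ex[1],ex[0]])
np.save("tray.npy",[*c,yw])
print("left edge pts in tray:",[( (w[:2]-c)@ex,(w[:2]-c)@ey) for w in pix2w("wrist",[[131,48],[449,47]],.006,m)])
rng={"yellow":(22,33,150),"green":(50,80,100),"blue":(100,130,110)}
for n,(a,b,sat) in rng.items():
    M=((hsv[...,0]>a)&(hsv[...,0]<b)&(hsv[...,1]>sat)); R=np.zeros_like(M); R[115:209,235:428]=1
    M=(M&R).astype(np.uint8); k,_=cv2.findContours(M,0,1); k=max(k,key=cv2.contourArea)
    w=pix2w("wrist",k[:,0,:],.036,m)[:,:2]; q=np.c_[(w-c)@ex,(w-c)@ey]
    print(n,cv2.minAreaRect((q*1000).astype(np.float32)))
```

```text
[ 0.511 -0.157  0.359]
(155, 210.5) (423, 212.5) (448.5, 60) (435.5, 204)
fence yaw -0.14366198 stop dir 2.9974174 corner [ 0.5987116  -0.06336245]
left edge pts in tray: [(np.float64(-0.14176741947598287), np.float64(-0.27069613050049823)), (np.float64(-0.14433294935946506), np.float64(0.001226401769209544))]
yellow ((-43.3133544921875, -41.10968017578125), (39.913604736328125, 32.38058853149414), 10.080279350280762)
green ((-52.46138000488281, -95.36105346679688), (39.63383865356445, 31.28118324279785), 2.7201478481292725)
blue ((-33.604583740234375, -148.86305236816406), (31.911149978637695, 40.12887954711914), 73.43069458007812)
```

Corner (0.5987, −0.0634), yaw −0.144. The measured block sizes match 40 x 32, and all poses fit the brief. Red goes to tray (−25, −220 mm), in line with the others.

{"fn": "servo_tool", "kwargs": {"moves": [{"travel": [0, 0, 0], "twist": 0.008}, {"travel": [0.0064, -0.029, 0.01], "twist": 0}, {"travel": [0.0064, -0.029, 0.01], "twist": 0}, {"travel": [0.0064, -0.029, 0.01], "twist": 0}, {"travel": [0.0064, -0.029, 0.01], "twist": 0}, {"travel": [0, 0, 0.03], "twist": 0}, {"travel": [0, 0, 0.03], "twist": 0}, {"travel": [0, 0, 0.025], "twist": 0}, {"travel": [0, 0, 0], "twist": 0}, {"travel": [0, 0, 0], "twist": 0}]}}

```text
time: 10.38
eef_pos: [0.5423, -0.2783, 0.0417]
eef_rot: [[-0.99, 0.143, -0.002], [0.143, 0.99, 0.001], [0.002, 0.001, -1.0]]
force: [-0.5, 0.0, 0.6]
width: 0.337
```

{"fn": "servo_tool", "kwargs": {"moves": [{"travel": [0, 0, 0.01], "twist": 0}, {"travel": [0, 0, 0.01], "twist": 0}, {"travel": [0, 0, 0.006], "twist": 0}, {"travel": [0, 0, 0.004], "twist": 0}, {"travel": [0, 0, 0], "twist": 0}, {"travel": [0, 0, 0], "twist": 0}]}}

```text
time: 10.88
eef_pos: [0.5428, -0.2785, 0.0121]
eef_rot: [[-0.99, 0.142, -0.0], [0.142, 0.99, -0.0], [0.0, -0.0, -1.0]]
force: [0.6, -0.8, -1.4]
width: 0.34
```

{"fn": "servo_tool", "kwargs": {"moves": [{"travel": [0, 0, 0.002], "twist": 0}, {"travel": [0, 0, 0.002], "twist": 0}, {"travel": [0, 0, 0], "twist": 0}, {"travel": [0, 0, 0], "twist": 0}]}}

```text
time: 11.22
eef_pos: [0.5427, -0.2785, 0.008]
eef_rot: [[-0.99, 0.142, -0.0], [0.142, 0.99, -0.0], [0.0, -0.0, -1.0]]
force: [0.3, 0.2, -0.5]
width: 0.34
```

{"fn": "servo_tool", "kwargs": {"moves": [{"travel": [0, 0, 0.001], "twist": 0}, {"travel": [0, 0, 0.001], "twist": 0}, {"travel": [0, 0, 0], "twist": 0}, {"travel": [0, 0, 0], "twist": 0}]}}

```text
time: 11.55
eef_pos: [0.543, -0.2787, 0.0071]
eef_rot: [[-0.99, 0.142, 0.001], [0.142, 0.99, -0.0], [-0.001, -0.0, -1.0]]
force: [-4.0, 2.3, 10.5]
width: 0.335
```

Red touched down (10 N contact). Releasing and rising.

{"fn": "servo_tool", "kwargs": {"moves": [{"travel": [0, 0, -0.0005], "twist": 0}, {"travel": [0, 0, 0], "twist": 0}, {"travel": [0, 0, 0], "twist": 0}, {"travel": [0, 0, 0], "twist": 0}], "grip": 0.55}}

```text
time: 11.88
eef_pos: [0.5427, -0.2785, 0.0064]
eef_rot: [[-0.99, 0.142, -0.0], [0.142, 0.99, 0.0], [0.0, 0.0, -1.0]]
force: [0.1, -0.3, -0.4]
width: 0.445
```

{"fn": "servo_tool", "kwargs": {"moves": [{"travel": [0, 0, -0.01], "twist": 0}, {"travel": [0, 0, -0.02], "twist": 0}, {"travel": [0, 0, -0.03], "twist": 0}, {"travel": [0.035, 0, 0], "twist": 0}, {"travel": [0.035, 0, 0], "twist": 0}, {"travel": [0, 0, 0], "twist": 0}]}}

```text
time: 12.38
eef_pos: [0.4682, -0.2668, 0.0666]
eef_rot: [[-0.99, 0.143, -0.004], [0.143, 0.99, 0.002], [0.004, 0.002, -1.0]]
force: [-0.3, -0.8, -0.4]
width: 0.449
```

{"fn": "servo_tool", "kwargs": {"moves": [{"travel": [0, 0, 0.03], "twist": 0}, {"travel": [0, 0, 0.03], "twist": 0}, {"travel": [0, 0, 0.006], "twist": 0}, {"travel": [0, 0, 0.0], "twist": 0}, {"travel": [0, 0, 0], "twist": 0}, {"travel": [0, 0, 0], "twist": 0}], "grip": 1}}

```text
time: 12.88
eef_pos: [0.4744, -0.2691, 0.0021]
eef_rot: [[-0.99, 0.142, 0.002], [0.142, 0.99, -0.001], [-0.002, -0.001, -1.0]]
force: [-0.4, 0.6, -0.1]
width: 0.069
```

{"fn": "servo_tool", "kwargs": {"moves": [{"travel": [0, 0, 0.003], "twist": 0}, {"travel": [0, 0, 0.002], "twist": 0}, {"travel": [0, 0, 0.002], "twist": 0}, {"travel": [0, 0, 0], "twist": 0}]}}

```text
time: 13.22
eef_pos: [0.4734, -0.2685, -0.0066]
eef_rot: [[-0.99, 0.142, -0.0], [0.142, 0.99, 0.0], [0.0, 0.0, -1.0]]
force: [-0.1, -0.3, -0.3]
width: 0.008
```

{"fn": "servo_tool", "kwargs": {"moves": [{"travel": [0, 0, 0.002], "twist": 0}, {"travel": [0, 0, 0], "twist": 0}, {"travel": [0, 0, 0], "twist": 0}]}}

```text
time: 13.47
eef_pos: [0.4734, -0.2685, -0.0086]
eef_rot: [[-0.99, 0.142, -0.0], [0.142, 0.99, 0.0], [0.0, 0.0, -1.0]]
force: [-0.4, -0.4, 1.1]
width: 0.004
```

{"fn": "servo_tool", "kwargs": {"moves": [{"travel": [0, 0, 0.002], "twist": 0}, {"travel": [0, 0, 0], "twist": 0}, {"travel": [0, 0, 0], "twist": 0}]}}

```text
time: 13.72
eef_pos: [0.4734, -0.2685, -0.0106]
eef_rot: [[-0.99, 0.142, -0.0], [0.142, 0.99, 0.0], [0.0, 0.0, -1.0]]
force: [-1.3, -0.5, -0.1]
width: 0.002
```

Tip height is low enough for pushing, with no plate contact. Now pushing red to the fence.

{"fn": "servo_tool", "kwargs": {"moves": [{"travel": [-0.01, 0, 0], "twist": 0.0015}, {"travel": [-0.01, 0, 0], "twist": 0}, {"travel": [-0.006, 0, 0], "twist": 0}, {"travel": [-0.006, 0, 0], "twist": 0}, {"travel": [-0.006, 0, 0], "twist": 0}, {"travel": [-0.004, 0, 0], "twist": 0}, {"travel": [-0.003, 0, 0], "twist": 0}, {"travel": [-0.002, 0, 0], "twist": 0}, {"travel": [0, 0, 0], "twist": 0}]}}

```text
time: 14.47
eef_pos: [0.5175, -0.2747, -0.0108]
eef_rot: [[-0.99, 0.143, -0.006], [0.143, 0.99, 0.002], [0.006, 0.001, -1.0]]
force: [-13.0, 0.4, 9.2]
width: 0.004
```

{"fn": "servo_tool", "kwargs": {"moves": [{"travel": [-0.001, 0, 0], "twist": 0}, {"travel": [-0.001, 0, 0], "twist": 0}, {"travel": [0, 0, 0], "twist": 0}]}}

```text
time: 14.72
eef_pos: [0.5174, -0.2746, -0.0107]
eef_rot: [[-0.99, 0.143, -0.01], [0.143, 0.99, 0.004], [0.01, 0.002, -1.0]]
force: [-23.5, 1.3, 18.4]
width: 0.003
```

Red bottomed on the fence at TCP tray x = −50, so the finger half-depth is 10 mm. Next is blue.

{"fn": "servo_tool", "kwargs": {"moves": [{"travel": [0.01, 0, 0], "twist": 0}, {"travel": [0.02, 0, 0], "twist": 0}, {"travel": [0.018, 0, 0], "twist": 0}, {"travel": [0, 0.024, 0], "twist": 0}, {"travel": [0, 0.024, 0], "twist": 0}, {"travel": [0, 0.024, 0], "twist": 0}, {"travel": [-0.01, 0, 0], "twist": 0}, {"travel": [-0.01, 0, 0], "twist": 0}]}}

```text
time: 15.38
eef_pos: [0.5047, -0.1992, -0.0104]
eef_rot: [[-0.99, 0.142, -0.001], [0.142, 0.99, 0.0], [0.001, 0.0, -1.0]]
force: [-0.3, -1.2, -0.3]
width: 0.005
```

{"fn": "servo_tool", "kwargs": {"moves": [{"travel": [-0.005, 0, 0], "twist": 0}, {"travel": [-0.005, 0, 0], "twist": 0}, {"travel": [-0.005, 0, 0], "twist": 0}, {"travel": [-0.004, 0, 0], "twist": 0}, {"travel": [-0.003, 0, 0], "twist": 0}, {"travel": [-0.003, 0, 0], "twist": 0}, {"travel": [-0.002, 0, 0], "twist": 0}, {"travel": [0, 0, 0], "twist": 0}]}}

```text
time: 16.05
eef_pos: [0.5277, -0.2042, -0.0111]
eef_rot: [[-0.99, 0.144, -0.008], [0.144, 0.99, 0.002], [0.008, 0.001, -1.0]]
force: [-17.8, -4.3, 9.0]
width: 0.004
```

Blue is flush too. Now green, then yellow.

{"fn": "servo_tool", "kwargs": {"moves": [{"travel": [0.01, 0, 0], "twist": 0}, {"travel": [0.02, 0, 0], "twist": 0}, {"travel": [0.02, 0, 0], "twist": 0}, {"travel": [0, 0.018, 0], "twist": 0}, {"travel": [0, 0.018, 0], "twist": 0}, {"travel": [0, 0.018, 0], "twist": 0}, {"travel": [-0.01, 0, 0], "twist": 0}, {"travel": [-0.007, 0, 0], "twist": 0}, {"travel": [-0.006, 0, 0], "twist": 0}]}}

```text
time: 16.8
eef_pos: [0.5131, -0.1472, -0.0104]
eef_rot: [[-0.99, 0.144, 0.0], [0.144, 0.99, -0.0], [-0.0, -0.0, -1.0]]
force: [-0.1, -0.5, 0.6]
width: 0.008
```

{"fn": "servo_tool", "kwargs": {"moves": [{"travel": [-0.005, 0, 0], "twist": 0}, {"travel": [-0.005, 0, 0], "twist": 0}, {"travel": [-0.005, 0, 0], "twist": 0}, {"travel": [-0.004, 0, 0], "twist": 0}, {"travel": [-0.003, 0, 0], "twist": 0}, {"travel": [-0.003, 0, 0], "twist": 0}, {"travel": [-0.002, 0, 0], "twist": 0}, {"travel": [0, 0, 0], "twist": 0}]}}

```text
time: 17.47
eef_pos: [0.5357, -0.1502, -0.0109]
eef_rot: [[-0.99, 0.144, -0.008], [0.144, 0.99, 0.002], [0.008, 0.001, -1.0]]
force: [-16.1, -0.5, 11.9]
width: 0.007
```

{"fn": "servo_tool", "kwargs": {"moves": [{"travel": [0.01, 0, 0], "twist": 0}, {"travel": [0.02, 0, 0], "twist": 0}, {"travel": [0.016, 0, 0], "twist": 0}, {"travel": [0, 0.018, 0], "twist": 0}, {"travel": [0, 0.018, 0], "twist": 0}, {"travel": [0, 0.018, 0], "twist": 0}, {"travel": [-0.008, 0, 0], "twist": 0}, {"travel": [-0.006, 0, 0], "twist": 0}, {"travel": [-0.005, 0, 0], "twist": 0}]}}

```text
time: 18.22
eef_pos: [0.5211, -0.094, -0.0103]
eef_rot: [[-0.99, 0.144, 0.001], [0.144, 0.99, -0.0], [-0.001, -0.0, -1.0]]
force: [-0.3, -1.0, -0.3]
width: 0.004
```

{"fn": "servo_tool", "kwargs": {"moves": [{"travel": [-0.005, 0, 0], "twist": 0}, {"travel": [-0.005, 0, 0], "twist": 0}, {"travel": [-0.005, 0, 0], "twist": 0}, {"travel": [-0.004, 0, 0], "twist": 0}, {"travel": [-0.003, 0, 0], "twist": 0}, {"travel": [-0.003, 0, 0], "twist": 0}, {"travel": [-0.002, 0, 0], "twist": 0}, {"travel": [0, 0, 0], "twist": 0}]}}

```text
time: 18.88
eef_pos: [0.5435, -0.0968, -0.011]
eef_rot: [[-0.99, 0.144, -0.008], [0.144, 0.99, 0.002], [0.008, 0.0, -1.0]]
force: [-15.2, 0.4, 11.0]
width: 0.003
```

All four are flush with the fence. Going around to the −y end to push the row toward the end stop.

{"fn": "servo_tool", "kwargs": {"moves": [{"travel": [0.012, 0, 0], "twist": 0}, {"travel": [0.02, 0, 0], "twist": 0}, {"travel": [0, -0.032, 0], "twist": 0}, {"travel": [0, -0.032, 0], "twist": 0}, {"travel": [0, -0.032, 0], "twist": 0}, {"travel": [0, -0.032, 0], "twist": 0}, {"travel": [0, -0.032, 0], "twist": 0}, {"travel": [0, -0.032, 0], "twist": 0}, {"travel": [0, -0.032, 0], "twist": 0}, {"travel": [0, 0, 0], "twist": 0}]}}

```text
time: 19.72
eef_pos: [0.4826, -0.3194, -0.0101]
eef_rot: [[-0.989, 0.147, 0.002], [0.147, 0.989, -0.002], [-0.002, -0.002, -1.0]]
force: [0.1, -0.2, -0.9]
width: 0.006
```

{"fn": "servo_tool", "kwargs": {"moves": [{"travel": [-0.02, 0, 0], "twist": 0}, {"travel": [-0.02, 0, 0], "twist": 0}, {"travel": [-0.02, 0, 0], "twist": 0}, {"travel": [0, 0, 0], "twist": 0}, {"travel": [0, 0, 0], "twist": 0}]}}

```text
time: 20.13
eef_pos: [0.5426, -0.3224, -0.0108]
eef_rot: [[-0.99, 0.143, -0.0], [0.143, 0.99, 0.0], [0.0, 0.0, -1.0]]
force: [-0.5, 0.8, -0.6]
width: 0.005
```

```bash
cat >> h.py <<'E'
def tr():
    c=np.load("tray.npy"); s=manip.read_state(); d=np.array(s["eef_pos"])[:2]-c[:2]; y=c[2]
    R=np.array(s["eef_rot"]); return s["time"],np.round([d@[np.cos(y),np.sin(y)],d@[-np.sin(y),np.cos(y)],s["eef_pos"][2], np.arctan2(-R[0,1],R[1,1])-y],4)
E
python3 -c "
from h import *
print(tr())"
```

```text
(20.1333, array([-0.0184, -0.2644, -0.0108,  0.0003]))
```

{"fn": "servo_tool", "kwargs": {"moves": [{"travel": [0, 0.006, 0], "twist": 0}, {"travel": [0, 0.006, 0], "twist": 0}, {"travel": [0, 0.006, 0], "twist": 0}, {"travel": [0, 0.006, 0], "twist": 0}, {"travel": [0, 0.006, 0], "twist": 0}, {"travel": [0, 0.006, 0], "twist": 0}, {"travel": [0, 0.006, 0], "twist": 0}, {"travel": [0, 0.006, 0], "twist": 0}, {"travel": [0, 0.006, 0], "twist": 0}, {"travel": [0, 0.006, 0], "twist": 0}]}}

```text
time: 20.97
eef_pos: [0.5511, -0.263, -0.0105]
eef_rot: [[-0.99, 0.144, 0.0], [0.144, 0.99, -0.0], [-0.0, -0.0, -1.0]]
force: [-0.3, -0.3, 0.9]
width: 0.007
```

{"fn": "servo_tool", "kwargs": {"moves": [{"travel": [0, 0.006, 0], "twist": 0}, {"travel": [0, 0.006, 0], "twist": 0}, {"travel": [0, 0.006, 0], "twist": 0}, {"travel": [0, 0.006, 0], "twist": 0}, {"travel": [0, 0.006, 0], "twist": 0}, {"travel": [0, 0.006, 0], "twist": 0}, {"travel": [0, 0.005, 0], "twist": 0}, {"travel": [0, 0.004, 0], "twist": 0}, {"travel": [0, 0.003, 0], "twist": 0}, {"travel": [0, 0, 0], "twist": 0}]}}

```text
time: 21.8
eef_pos: [0.5579, -0.2156, -0.0105]
eef_rot: [[-0.99, 0.143, -0.0], [0.143, 0.99, 0.0], [0.0, 0.0, -1.0]]
force: [-0.1, 0.3, -0.4]
width: 0.004
```

Run:
```python
from h import *
print(tr(),np.round(manip.read_state()["force"],1)); im=cams.camera("scene"); b=cams.camera("side")
f=lambda i,P:cv2.resize(i[P[1]-75:P[1]+75,P[0]-75:P[0]+75],(400,400),interpolation=cv2.INTER_CUBIC)
c=np.load("tray.npy")
P=w2pix("scene",[.57,-.13,.03])[0].astype(int);Q=w2pix("side",[.57,-.13,.03])[0].astype(int)
cv2.imwrite("pics/r1.png",np.hstack([f(im,P),f(b,Q)])[:,:,::-1])
```

```text
(21.8, array([-0.0186, -0.1565, -0.0105, -0.0002])) [-0.1  0.3 -0.4]
```

View pics/r1.png

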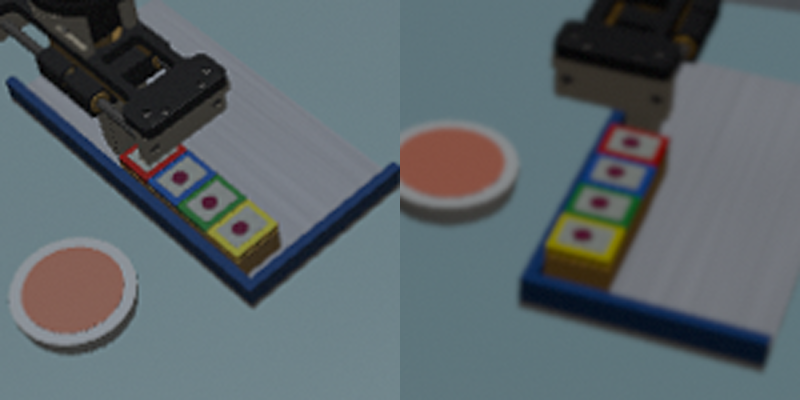

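The row is together and straight along the fence, with the yellow end about 10 mm short of the stop (side crop (583,255)). Closing the rest slowly.

{"fn": "servo_tool", "kwargs": {"moves": [{"travel": [0, 0.002, 0], "twist": 0}, {"travel": [0, 0.002, 0], "twist": 0}, {"travel": [0, 0.002, 0], "twist": 0}, {"travel": [0, 0.002, 0], "twist": 0}, {"travel": [0, 0.0015, 0], "twist": 0}, {"travel": [0, 0, 0], "twist": 0}]}}

```text
time: 22.4
eef_pos: [0.5592, -0.2064, -0.0105]
eef_rot: [[-0.99, 0.144, -0.0], [0.144, 0.99, 0.0], [0.0, 0.0, -1.0]]
force: [0.1, -1.0, 0.3]
width: 0.007
```

{"fn": "servo_tool", "kwargs": {"moves": [{"travel": [0, 0.001, 0], "twist": 0}, {"travel": [0, 0.001, 0], "twist": 0}, {"travel": [0, 0, 0], "twist": 0}, {"travel": [0, 0, 0], "twist": 0}]}}

```text
time: 22.73
eef_pos: [0.5595, -0.2047, -0.0105]
eef_rot: [[-0.99, 0.144, -0.0], [0.144, 0.99, 0.0], [0.0, 0.0, -1.0]]
force: [-1.0, 0.1, 0.5]
width: 0.007
```

```bash
python3 -c "
from h import *
print(tr())"
```

```text
(22.7333, array([-0.0186, -0.1455, -0.0105, -0.0007]))
```

{"fn": "servo_tool", "kwargs": {"moves": [{"travel": [0, 0.001, 0], "twist": 0}, {"travel": [0, 0.001, 0], "twist": 0}, {"travel": [0, 0, 0], "twist": 0}, {"travel": [0, 0, 0], "twist": 0}]}}

```text
time: 23.07
eef_pos: [0.5598, -0.203, -0.0104]
eef_rot: [[-0.99, 0.144, 0.0], [0.144, 0.99, -0.0], [-0.0, -0.0, -1.0]]
force: [0.3, -2.7, 1.5]
width: 0.005
```

{"fn": "servo_tool", "kwargs": {"moves": [{"travel": [0, 0.001, 0], "twist": 0}, {"travel": [0, 0, 0], "twist": 0}, {"travel": [0, 0, 0], "twist": 0}]}}

```text
time: 23.32
eef_pos: [0.5599, -0.2028, -0.0103]
eef_rot: [[-0.99, 0.144, 0.0], [0.144, 0.99, -0.001], [-0.0, -0.001, -1.0]]
force: [-1.9, -8.6, 0.8]
width: 0.005
```

{"fn": "servo_tool", "kwargs": {"moves": [{"travel": [0, 0.001, 0], "twist": 0}, {"travel": [0, 0.001, 0], "twist": 0}, {"travel": [0, 0, 0], "twist": 0}, {"travel": [0, 0, 0], "twist": 0}]}}

```text
time: 23.65
eef_pos: [0.56, -0.2027, -0.01]
eef_rot: [[-0.99, 0.143, 0.0], [0.143, 0.99, -0.004], [-0.001, -0.004, -1.0]]
force: [-6.4, -19.6, 1.5]
width: 0.004
```

{"fn": "servo_tool", "kwargs": {"moves": [{"travel": [0, -0.006, 0], "twist": 0}, {"travel": [0, -0.018, 0], "twist": 0}, {"travel": [0.025, 0, 0], "twist": 0}, {"travel": [0.025, 0, 0], "twist": 0}, {"travel": [0.01, 0, 0], "twist": 0}, {"travel": [0, 0.024, 0], "twist": 0}, {"travel": [0, 0.024, 0], "twist": 0}, {"travel": [0, 0.02, 0], "twist": 0}, {"travel": [0, 0, 0], "twist": 0}, {"travel": [0, 0, 0], "twist": 0}]}}

```text
time: 24.48
eef_pos: [0.5073, -0.147, -0.0104]
eef_rot: [[-0.99, 0.142, 0.0], [0.142, 0.99, 0.0], [0.0, 0.0, -1.0]]
force: [-0.6, -0.9, -0.4]
width: 0.005
```

Run:
```python
from h import *
print(tr()); im=cams.camera("scene"); b=cams.camera("side")
f=lambda i,P:cv2.resize(i[P[1]-50:P[1]+50,P[0]-50:P[0]+50],(400,400),interpolation=cv2.INTER_CUBIC)
P=w2pix("scene",[.58,-.13,.03])[0].astype(int);Q=w2pix("side",[.58,-.13,.03])[0].astype(int)
cv2.imwrite("pics/r2.png",np.hstack([f(im,P),f(b,Q)])[:,:,::-1])
```

```text
(24.4833, array([-0.0785, -0.0959, -0.0104,  0.001 ]))
```

View pics/r2.png

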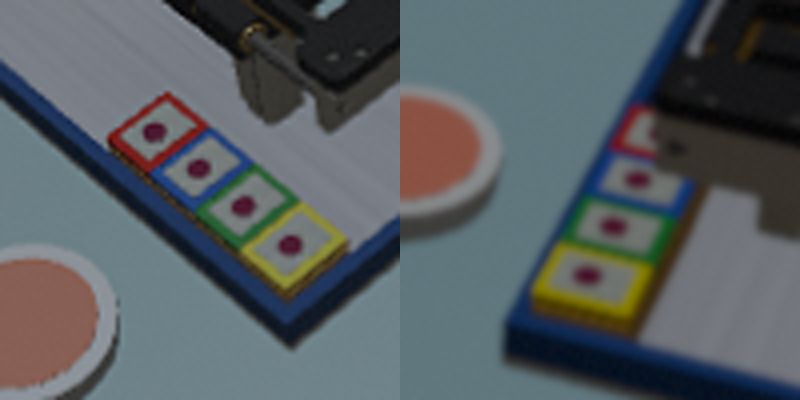

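The row is straight and against the stop (yellow at (290,245) touching it), with no visible gaps. Now a confirming press toward the fence at two places, then a final press toward the stop.

{"fn": "servo_tool", "kwargs": {"moves": [{"travel": [-0.012, 0, 0], "twist": 0.001}, {"travel": [-0.008, 0, 0], "twist": 0}, {"travel": [-0.004, 0, 0], "twist": 0}, {"travel": [-0.003, 0, 0], "twist": 0}, {"travel": [-0.002, 0, 0], "twist": 0}, {"travel": [-0.001, 0, 0], "twist": 0}, {"travel": [0, 0, 0], "twist": 0}]}}

```text
time: 25.17
eef_pos: [0.5355, -0.1519, -0.0108]
eef_rot: [[-0.989, 0.145, -0.003], [0.145, 0.989, 0.001], [0.003, 0.0, -1.0]]
force: [-4.4, -0.6, 2.6]
width: 0.006
```

{"fn": "servo_tool", "kwargs": {"moves": [{"travel": [0.01, 0, 0], "twist": 0}, {"travel": [0.01, 0, 0], "twist": 0}, {"travel": [0, 0.032, 0], "twist": 0}, {"travel": [0, 0.032, 0], "twist": 0}, {"travel": [-0.01, 0, 0], "twist": 0}, {"travel": [-0.006, 0, 0], "twist": 0}, {"travel": [-0.002, 0, 0], "twist": 0}, {"travel": [-0.002, 0, 0], "twist": 0}, {"travel": [0, 0, 0], "twist": 0}, {"travel": [0, 0, 0], "twist": 0}]}}

```text
time: 26.0
eef_pos: [0.5447, -0.089, -0.0109]
eef_rot: [[-0.989, 0.146, -0.003], [0.146, 0.989, 0.001], [0.003, 0.0, -1.0]]
force: [-4.3, 3.6, 1.4]
width: 0.006
```

```bash
python3 -c "
from h import *
print(tr())"
```

```text
(26.0, array([-0.0498, -0.0331, -0.0109, -0.0027]))
```

{"fn": "servo_tool", "kwargs": {"moves": [{"travel": [-0.001, 0, 0], "twist": 0}, {"travel": [0, 0, 0], "twist": 0}, {"travel": [0.012, 0, 0], "twist": 0}, {"travel": [0.02, 0, 0], "twist": -0.002}, {"travel": [0, -0.036, 0], "twist": 0}, {"travel": [0, -0.036, 0], "twist": 0}, {"travel": [0, -0.036, 0], "twist": 0}, {"travel": [0, -0.032, 0], "twist": 0}, {"travel": [0, 0, 0], "twist": 0}]}}

```text
time: 26.75
eef_pos: [0.4947, -0.2283, -0.0102]
eef_rot: [[-0.989, 0.147, 0.001], [0.147, 0.989, -0.002], [-0.002, -0.001, -1.0]]
force: [0.6, -1.0, 0.2]
width: 0.006
```

{"fn": "servo_tool", "kwargs": {"moves": [{"travel": [-0.025, 0, 0], "twist": 0}, {"travel": [-0.025, 0, 0], "twist": 0}, {"travel": [-0.008, 0, 0], "twist": 0}, {"travel": [0, 0, 0], "twist": 0}, {"travel": [0, 0.012, 0], "twist": 0}, {"travel": [0, 0.008, 0], "twist": 0}, {"travel": [0, 0.004, 0], "twist": 0}, {"travel": [0, 0.003, 0], "twist": 0}, {"travel": [0, 0.001, 0], "twist": 0}, {"travel": [0, 0, 0], "twist": 0}]}}

```text
time: 27.58
eef_pos: [0.5566, -0.203, -0.0104]
eef_rot: [[-0.99, 0.142, -0.0], [0.142, 0.99, -0.0], [0.0, -0.0, -1.0]]
force: [0.4, 0.2, -0.9]
width: 0.007
```

{"fn": "servo_tool", "kwargs": {"moves": [{"travel": [0, 0.001, 0], "twist": 0}, {"travel": [0, 0.001, 0], "twist": 0}, {"travel": [0, 0, 0], "twist": 0}, {"travel": [0, 0, 0], "twist": 0}]}}

```text
time: 27.92
eef_pos: [0.557, -0.2024, -0.0103]
eef_rot: [[-0.99, 0.143, 0.0], [0.143, 0.99, -0.001], [-0.0, -0.001, -1.0]]
force: [-2.8, -5.8, 1.0]
width: 0.008
```

```bash
python3 -c "
from h import *
print(tr())"
```

```text
(27.9167, array([-0.0214, -0.1436, -0.0103,  0.0002]))
```

{"fn": "servo_tool", "kwargs": {"moves": [{"travel": [0, 0.001, 0], "twist": 0}, {"travel": [0, 0.0005, 0], "twist": 0}, {"travel": [0, 0, 0], "twist": 0}, {"travel": [0, -0.01, 0], "twist": 0}, {"travel": [0, -0.02, 0], "twist": 0}, {"travel": [0, 0, -0.035], "twist": 0}, {"travel": [0, 0, -0.035], "twist": 0}, {"travel": [0, 0, -0.035], "twist": 0}, {"travel": [0, 0, -0.035], "twist": 0}, {"travel": [0, 0, -0.035], "twist": 0}]}}

```text
time: 28.75
eef_pos: [0.5528, -0.2297, 0.1663]
eef_rot: [[-0.99, 0.143, 0.0], [0.143, 0.99, 0.0], [-0.0, 0.0, -1.0]]
force: [0.3, -0.0, -0.1]
width: 0.004
```

{"fn": "servo_tool", "kwargs": {"moves": [{"travel": [-0.02, 0.035, 0], "twist": 0}, {"travel": [-0.02, 0.035, 0], "twist": 0}, {"travel": [-0.02, 0.03, 0], "twist": 0}, {"travel": [0, 0, 0], "twist": 0}, {"travel": [0, 0, 0], "twist": 0}, {"travel": [0, 0, 0], "twist": 0}]}}

```text
time: 29.25
eef_pos: [0.6263, -0.1395, 0.1642]
eef_rot: [[-0.99, 0.143, -0.001], [0.143, 0.99, 0.0], [0.001, 0.0, -1.0]]
force: [0.8, -0.1, 0.4]
width: 0.0
```

Run:
```python
from h import *
print(tr()); m=cams.camera_model("wrist"); im=snap("wrist","w3.png")[:,:,::-1]
hsv=cv2.cvtColor(np.ascontiguousarray(im),cv2.COLOR_BGR2HSV); c0=np.load("tray.npy");c=c0[:2];y=c0[2]
ex=np.array([np.cos(y),np.sin(y)]);ey=np.array([-ex[1],ex[0]])
T=lambda xy,z:np.array([*(c+ex*xy[0]+ey*xy[1]),z])
for n,(a,b,s,i) in {"yellow":(22,33,150,0),"green":(50,80,100,1),"blue":(100,130,110,2),"red":(-1,8,150,3)}.items():
    u,v=w2pix("wrist",T((-.02,-.016-.032*i),.036),m)[0].astype(int)
    M=((hsv[...,0]>a)&(hsv[...,0]<b)&(hsv[...,1]>s)); R=np.zeros_like(M); R[max(0,v-45):v+30,u-32:u+32]=1
    k,_=cv2.findContours((M&R).astype(np.uint8),0,1); k=max(k,key=cv2.contourArea)
    w=pix2w("wrist",k[:,0,:],.036,m)[:,:2]; q=np.c_[(w-c)@ex,(w-c)@ey]
    r=cv2.minAreaRect((q*1000).astype(np.float32)); print(n,(u,v),np.round(r[0],1),np.round(r[1],1),round(r[2],1))
for n in ["dish","bottle","tub"]:
    r=models.pinpoint("wrist",n)
    if r: print(n,r[0]["score"],pix2w("wrist",r[0]["centre"],0,m))
u,v=w2pix("wrist",T((-.03,-.07),.03),m)[0].astype(int)
x0=max(0,u-130);y0=max(0,v-100)
cv2.imwrite("pics/w3c.png",cv2.resize(im[y0:y0+195,x0:x0+260],(800,600),interpolation=cv2.INTER_CUBIC))
```

```text
(29.25, array([ 0.0382, -0.0714,  0.1642,  0.0005]))
yellow (np.int64(390), np.int64(151)) [-21.2 -16.9] [31.7 39.5] 89.9
green (np.int64(351), np.int64(151)) [-20.7 -48.7] [38.5 31.4] 0.1
blue (np.int64(312), np.int64(151)) [-18.2 -81.3] [43.5 52.6] 0.0
red (np.int64(273), np.int64(151)) [ -19.1 -112.6] [31.1 35.4] 89.9
dish 0.67 [[ 0.67408535 -0.162212    0.        ]]
bottle 0.92 [[0.66374987 0.11807755 0.        ]]
```

View pics/w3c.png

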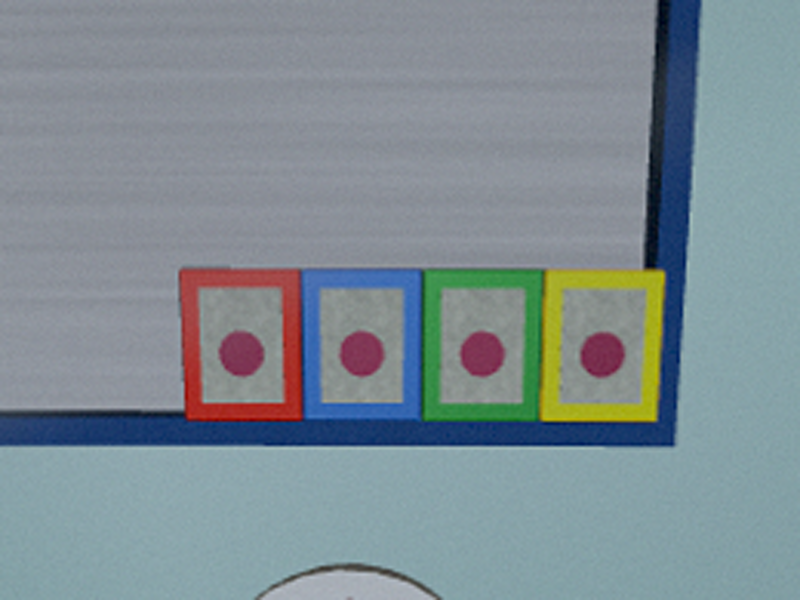

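The row is square and gapless, flush with the fence (crop row 420) and the stop (column 660). The dish and bottle haven't moved. Handing in.

```bash
python3 -c "
from h import *
print(manip.close_job())"
```

```text
the job is handed in; nothing more can be done
None
```

The red block is out of the mould and on the tray, and all four blocks stand in one row from the end stop: yellow, green, blue, red. I handed the job in at about 29.5 s. The green, yellow and blue blocks were only pushed with closed fingers.

**Last checks (wrist camera):**
- **Position:** yellow, green and red centres came out within about 1.5 mm of their target places, turned no more than 0.1°, with no visible gaps. Blue's colour mask ran into the blue fence, so its own fit is not valid. By eye it lines up with the rest.
- **Contact:** pressing toward the fence and toward the stop ended at the same positions each time, and the highest push force was about 24 N along the push.
- **Bystanders:** the dish and bottle were found where they started. The tub was not in the last view, but the arm never went near it.

**What disagreed:** the fingertips are at least 17 mm higher than the reported TCP. The first grip therefore closed just above the red block without touching it; I noticed, went lower and regripped.

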